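# Hang the lift-off guard door on the blow-off box

### The job

Take the yellow-framed guard door, the one with the two hinge knuckles, out of the wooden rack by its black handle and lower it onto the two hinge pins of the blow-off box. Keep hold of it until both knuckles are fully down on their pins, then let go so that it hangs upright and still; leave the blue guard and the steel hub where they are.

Things in the scene. Friction and masses are not known exactly. Their poses are not given: they have to be found in the camera images.
- guard: The door to hang: clear window 140 mm wide (y), 95 tall, in a yellow frame 8 thick (x); 0.2-0.45 kg; z up, origin mid lower edge; alike front/back, left/right. Yellow top rail 220 long, 27 thick, z 95-110. Black handle 14 thick (x), 60 wide, z 110-145: grip it from above, fingers closing along x. Starts upright in a slot 13 wide of a wooden rack, slot floor 10 and ribs 40 above the table.
- knuckle_line (a point): Midpoint between the guard's two steel hinge knuckles, 89 mm above its origin, guard's axes. Knuckles lie under the rail ends at y = 85-110 mm either side: slots 15 wide (x), open downwards, closed on top by the rail 6 mm above this point, cheeks flaring from 15 mm below this point to a mouth about 37 wide, 27 mm below it. Fully seated, this point lies on the pin line.
- station: Blow-off box fixed to the bench, grey, open top and front. Origin on the table midway between its two green posts (22 mm square, 140 high, inner faces 270 apart); x into the box, y along the open front, where the door hangs, door's y along it either way round. Side walls 86 high, back wall 66 high at x = 178, floor 6.
- pin_line (a point): Midpoint of the two hinge pins on their common axis, 125 mm above the table, station's axes. The steel pins, 12 mm in diameter, point inwards along y from the posts to y = 85 and -85 mm; the door's window passes through the 170 mm gap between their ends.
- blue_guard: Bystander: solid blue guard of the same height with the same black handle, but no hinge knuckles and a rail only 140 mm long, in the rack's other slot, 110 mm away. Origin at the middle of its lower edge.
- hub: Bystander: turned steel hub, 72 mm across, 36 high, on the floor of the blow-off box. Origin at the centre of its underside.

How it is judged (in metres and radians):
On the way, in this order (a step that is already met when the one before it is completed fails the run):
1. the yellow guard door is lifted clear of the rack in the gripper (height (world z) of guard above 0.055 m and contact force between the fingers and guard above 1 N), for 0.2 s.
2. both knuckles are lowered over their pins to within 12 mm of fully down while the gripper still holds the door (z of knuckle_line in the frame of pin_line between -0.008 and 0.012 m and x of knuckle_line in the frame of pin_line between -0.01 and 0.01 m and y of knuckle_line in the frame of pin_line between -0.018 and 0.018 m and angle between the y axis of guard and the y axis of station, either way round below 0.17 rad and contact force between the fingers and guard above 1 N), for 0.1 s.
At the end, for the whole second after the job is handed in: The yellow guard door hangs on both pins: its knuckle line within 5 mm of the pin line in height, 8 mm across it and 18 mm along it, parallel to it within 5 degrees, the door upright within about 11 degrees, at rest and released; the blue guard and the hub within 30 mm of where they started (z of knuckle_line in the frame of pin_line between -0.006 and 0.005 m and x of knuckle_line in the frame of pin_line between -0.008 and 0.008 m and y of knuckle_line in the frame of pin_line between -0.018 and 0.018 m and angle between the y axis of guard and the y axis of station, either way round below 0.09 rad and angle between guard's own z axis and vertical below 0.2 rad and linear speed of guard below 0.05 m/s and contact force between the fingers and guard below 0.1 N and distance of each of blue_guard, hub from where it was at the start of the episode below 0.03 m); the robot touches nothing.
It fails at once if the blue guard is moved more than 30 mm (distance of blue_guard from where it was at the start of the episode above 0.03 m).
It fails at once if the hub is moved more than 30 mm (distance of hub from where it was at the start of the episode above 0.03 m).
It also fails if it takes over 45 s, if anything falls off the work surface, if the arm or the gripper's body presses on something with over 40 N, if the wrist force passes 120 N, or if a joint passes its speed limit or range.

### The arm

A 6-joint arm with a two-finger parallel gripper is mounted at the origin on the work surface. World frame = base frame: x ahead of the robot, y to its left, z up, the work surface at z = 0. Lengths are in m, angles in degrees, forces in N, time in s.
With the tool pointing down it reaches from about 0.425 to 0.95 m from the base axis. Payload 14.7 kg.
Tool frame: the origin (TCP) lies between the finger pads; the fingertips stand 17 mm ahead of it and the grasp point (between the pads) lies 2 mm behind it; z points along the fingers, y is the line along which they close (so a half turn about z gives the same grasp; the last joint's range is limited). The gripper opens to 85 mm and grips with 20 to 120 N. Pads are 22 mm wide; open, the fingers measure 114 mm over their backs; the gripper's body (76 mm by 85 mm) begins 54 mm behind the grasp point. The pads swing forward as they close: fully open they stand 13 mm farther back than shut.
Start: joints at [-74.347, 27.513, 91.461, -0, 61.026, -2.67], TCP at [0.204, -0.617, 0.223] pointing down, gripper open.
Joint ranges: [-157.49, 157.49], [-46.99, 117.5], [13.45, 153.17], [-89.5, 269.5], [5.16, 153.95], [-167.48, 167.48]. Speed limits (degrees/s): [108.29, 108.29, 136.94, 172.46, 172.46, 172.46].

### API

Orientations are given as [roll, pitch, yaw] about the fixed x, y, z axes, in that order (R = Rz(yaw) Ry(pitch) Rx(roll)).
In Python, from rig import state, read_camera, finish_job gives the robot as it stands.
- The arm moves only by the tool step_arm, never from a script. Its argument "increments" is a list of rows, each an object of numbers: "x", "y", "z": the shift along the tool's x, y, z in mm; "roll": the turn about the tool's z in rad. A call has 1 to 20 rows; each row is the pose to reach, as a shift and turn from the pose commanded when the call began, along the tool's axes at that moment; what a row does not reach only later rows make up. A row lasts 1/10 s, in which the tool goes at most 50 mm and 8.59 degrees, less where a joint would pass 70% of its speed; a pose out of reach is approached as far as the arm can. A call with a gripper value outside its range is refused whole. "jaw" is the opening, from -1 (shut) to 1 (fully open), set as the call begins (left out, the last holds). The fingers move at their own pace and stop on an object; "force" is the grip in N (left out, the last holds). Time passes only in rows, so rows that repeat a pose let the fingers close. It gives the time, the measured TCP pose, the force, the opening and the grip force at its end, in the units of the state.
- state(): the state, without advancing time (a new reading comes with each control period).
- read_camera(name): name is "scene" or "top" or "wrist"; returns a dict with "pixels" (384x512x3 uint8, blue, green, red), "range_z" (384x512 float32, m along the optical axis (not along the pixel's ray), 0 where there is no reading), "fov_y" (degrees; the focal length in pixels is half the picture's height over the tangent of half this angle, whatever the lens; pixels are square), "cx", "cy" (the principal point, pixels), "dist" ([k1, k2, p1, p2, k3] as OpenCV has them; the pictures are not rectified), "origin" and "orientation" of the camera in the world; the wrist camera has in their place "tool_from_camera" (4x4, takes a point from camera to tool coordinates, whose origin is the TCP and whose axes are the flange's). Camera axes: x right, y up, looking along -z (the intrinsics and any distortion apply to the point x, -y, -z); pixel columns grow to the right and rows downward; lengths in m; the calibration is good to about 2 mm. A picture is of the moment at which its call begins: read the wrist's pose just before it.
- finish_job(): hands the job in; it is judged then, once.
The state is a dict: "time_s": time; "joint_pos": joint angles; "qd": joint speeds; "effort": joint torques, N m; "position": TCP position; "tool_rot": TCP orientation; "force": force on the tool from outside, world axes, zero at the start; "moment": the same for the moment, N m; "gripper_width": finger opening in m; "finger_force": force on a finger pad.
Only numpy, scipy, OpenCV 4.12 (cv2) and the standard library are available. Lean on these libraries where they do the work, as an engineer would, in place of code of your own. Each camera call takes 0.05 s, during which the arm holds its last target. There are 200 camera calls.

## Working session

There is one attempt and no reset: what is moved stays moved. The work goes in short steps, Python scripts to look and compute and a tool call to move; the robot and the scene stay as the last step left them, time stands still between calls to the robot, and variables do not carry over. Pictures are saved under pics/ and viewed, at most 10 in all, crops included, and the job is handed in when it is done.

Besides the shell and the picture viewer there is one more tool, called after "Call:" as name([rows], argument=value, ...), one row to a line, values as JSON. step_arm: Moves the arm, as the interface text tells. Its arguments: {"type":"object","properties":{"increments":{"type":"array","items":{"type":"object","properties":{"x":{"type":"number"},"y":{"type":"number"},"z":{"type":"number"},"roll":{"type":"number"}}}},"jaw":{"type":"number"},"force":{"type":"number"}},"required":["increments"]}

```bash
mkdir -p pics; cat > h.py <<'E'
import numpy as np, cv2
from scipy.spatial.transform import Rotation as R
from rig import state, read_camera
def pose(s):
    T=np.eye(4); T[:3,:3]=R.from_euler('xyz',s['tool_rot'],degrees=True).as_matrix(); T[:3,3]=s['position']; return T
def cam(name):
    s=state(); c=read_camera(name); 
    if name=='wrist': c['T']=pose(s)@np.array(c['tool_from_camera'])
    else:
        T=np.eye(4); T[:3,:3]=R.from_euler('xyz',c['orientation'],degrees=True).as_matrix(); T[:3,3]=c['origin']; c['T']=T
    f=192/np.tan(np.radians(c['fov_y'])/2); c['K']=np.array([[f,0,c['cx']],[0,f,c['cy']],[0,0,1]]); return c
def cloud(c):
    v,u=np.mgrid[:384,:512]; p=np.stack([u.ravel(),v.ravel()],1).astype(float)[:,None]
    n=cv2.undistortPoints(p,c['K'],np.array(c['dist'],float))[:,0]
    z=c['range_z'].ravel(); P=np.stack([n[:,0]*z,-n[:,1]*z,-z],1)
    W=P@c['T'][:3,:3].T+c['T'][:3,3]; W[z==0]=np.nan; return W.reshape(384,512,3)
E
python3 - <<'E'
from h import *
for n in('scene','top'):
    c=cam(n); np.savez(n+'.npz',W=cloud(c),I=c['pixels']); print(n,c['T'].round(3).tolist(),c['dist'])
    cv2.imwrite(f'pics/{n}0.png',c['pixels'])
print(state())
E
```

```text
scene [[0.487, -0.552, 0.677, 1.142], [0.873, 0.309, -0.376, -0.312], [-0.002, 0.774, 0.633, 0.656], [0.0, 0.0, 0.0, 1.0]] [0.01593226 0.         0.         0.         0.        ]
top [[0.004, 0.994, -0.106, 0.49], [-0.999, -0.0, -0.038, -0.027], [-0.037, 0.106, 0.994, 0.833], [0.0, 0.0, 0.0, 1.0]] [-0.1189458  0.         0.         0.         0.       ]
{'time_s': 0.1, 'joint_pos': array([-7.43466944e+01,  2.75469136e+01,  9.14897164e+01,  1.24933906e-03,
        6.10280166e+01, -2.67034807e+00]), 'qd': array([-0.11753376, -0.02799235, -0.09692611, -0.12475072, -0.02798075,
        0.00511526]), 'effort': array([ 8.58128060e-04, -9.52257156e+01, -4.31043363e+01, -1.85812360e-04,
        5.15989872e-03, -6.07605512e-05]), 'position': array([ 0.20426856, -0.61666293,  0.22283196]), 'tool_rot': array([-1.79935475e+02, -4.10297151e-03,  1.83230456e+01]), 'force': array([-1.13624364,  1.06590514,  0.76428771]), 'moment': array([0.02418606, 0.00709862, 0.03269787]), 'finger_force': 0.0, 'gripper_width': 0.08526609419560766}
```

View pics/scene0.png

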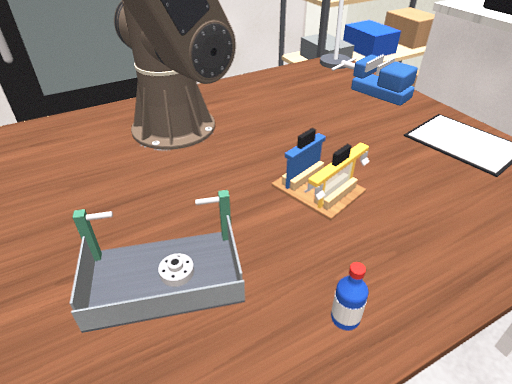

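View pics/top0.png

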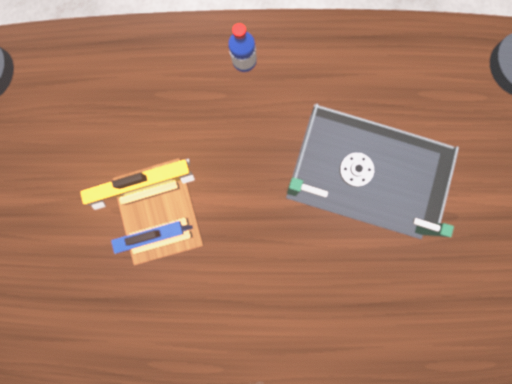

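The scene view shows the yellow door in the rack's front slot (~(340,165)), blue guard behind it (~(305,160)), and the grey box with green posts at (85,220) and (225,200). In the top view the yellow rail runs (82,195)-(188,170), and the pins lie at (315,190) and (427,225).

```bash
cat > m.py <<'E'
from h import *
import sys
def rect(P):
    (c,s,a)=cv2.minAreaRect((P[:,:2]*1000).astype(np.float32)); b=cv2.boxPoints((c,s,a)); e=[b[1]-b[0],b[2]-b[1]]; e=max(e,key=lambda v:v@v)
    return np.round(c,1),np.round(s,1),round(float(np.degrees(np.arctan2(e[1],e[0]))%180),2)
def masks(W,I):
    H=cv2.cvtColor(I,cv2.COLOR_BGR2HSV); h,s,v=[H[...,i].astype(int) for i in range(3)]; z=W[...,2]
    return dict(yellow=(abs(h-26)<6)&(s>150), green=(abs(h-75)<15)&(s>80), black=(v<60), blue=(abs(h-112)<10)&(s>120)),h,s,v,z
def big(m):
    n,l,st,_=cv2.connectedComponentsWithStats(m.astype(np.uint8)); o=np.argsort(-st[1:,4])+1
    return [l==i for i in o if st[i,4]>15]
if __name__=='__main__':
  for n in('scene','top'):
    d=np.load(n+'.npz'); W,I=d['W'],d['I']; m,h,s,v,z=masks(W,I); inx=(W[...,0]>.2)&(W[...,0]<.9)
    print(n)
    for k,zr in (('yellow',(.09,.135)),('green',(.125,.16)),('black',(.145,.175)),('blue',(.09,.135))):
        for q in big(m[k]&(z>zr[0])&(z<zr[1])&inx)[:3]:
            P=W[q]; print(k,len(P),np.median(P[:,2]).round(4),P[:,2].max().round(4),*rect(P))
    w=(s<60)&(v>140)&(z>.1)&(z<.145)&inx
    for q in big(w)[:6]:
        P=W[q]; print('pin',len(P),P[:,2].max().round(4),*rect(P))
    w=(s<70)&(v>140)&(z>.03)&(z<.06)&inx
    for q in big(w)[:2]: P=W[q]; print('hub?',len(P),P.mean(0).round(3))
E
python3 m.py
```

```text
scene
green 136 0.139 0.1434 [ 479.2 -348.4] [21.4 20.2] 72.65
green 100 0.1393 0.1421 [563.6 -70. ] [19. 21.] 158.13
black 58 0.1498 0.1564 [575.8 242. ] [13.1 52.9] 92.35
black 57 0.1498 0.1555 [464.4 211.7] [16.3 53.6] 105.37
blue 629 0.1046 0.1309 [868.4  31. ] [53.2 39.8] 36.88
blue 403 0.1185 0.1294 [464.3 214.5] [ 28.8 140.8] 105.18
blue 383 0.1128 0.1223 [219.  810.5] [ 67.2 112.8] 106.91
pin 151 0.1339 [ 489.1 -314.9] [50.3 10.5] 74.77
pin 131 0.1353 [ 553.4 -103.3] [49.4 10.8] 72.45
pin 24 0.1338 [ 211.2 1450.5] [17.1 22. ] 175.24
pin 19 0.1068 [606.6 152.6] [ 7.3 23.3] 104.61
hub? 364 [0.577 0.245 0.043]
hub? 298 [0.878 0.021 0.045]
top
green 86 0.1405 0.1436 [ 476.6 -348. ] [18.1 17.5] 71.33
green 48 0.1402 0.1426 [562.2 -69.2] [14.5 16.2] 160.96
blue 370 0.1044 0.1249 [856.  37.] [40.4 50.3] 101.14
blue 142 0.1206 0.1236 [448.8 258.3] [21.6 42.7] 104.56
pin 193 0.1346 [ 487.2 -315.3] [52.9 16. ] 78.01
pin 178 0.1422 [ 552.2 -102.6] [51.6 15.2] 79.25
pin 34 0.1225 [463.  167.5] [ 5.2 48.2] 111.3
pin 25 0.1222 [469.7 236. ] [ 3.2 36.1] 106.53
pin 24 0.1225 [488.4 168.6] [ 8.  38.5] 93.53
hub? 348 [0.554 0.241 0.04 ]
hub? 293 [ 0.862 -0.566  0.041]
```

```bash
python3 - <<'E'
from m import *
for n in('scene','top'):
    d=np.load(n+'.npz'); W,I=d['W'],d['I']; m,h,s,v,z=masks(W,I)
    roi=(abs(W[...,0]-.576)<.08)&(abs(W[...,1]-.242)<.15)
    y=roi&(z>.112)&(z<.128)&(h>15)&(h<35)&(s>120)
    print(n, y.sum()); q=big(y); 
    for q in q[:2]: P=W[q]; print(len(P),np.median(P[:,2]),*rect(P), np.median(h[q]))
    q=roi&(z>.13); P=W[q]; print('above',len(P),P[:,2].max(),*rect(P),v[q].min() if len(P) else '')
    print(I[180,128] if n=='top' else '', W[180,128] if n=='top' else '')
    q=(abs(W[...,0]-.464)<.08)&(abs(W[...,1]-.212)<.15)&(z>.1)&(h>100)&(h<125); print('blue',q.sum(),*rect(W[q]))
E
```

```text
scene 206
163 0.11647207983197871 [573.3 244.7] [ 27.1 219.3] 104.1 21.0
31 0.12206339938694077 [569.7 250.1] [17. 71.] 96.77 25.0
above 220 0.1578781257637064 [569.1 244.3] [15.9 61.1] 104.89 23
 
blue 422 [464.3 214.5] [ 29.  140.8] 105.36
top 336
219 0.11896971864147432 [563.4 242.3] [ 26.3 221.2] 109.12 25.0
70 0.12118478624151102 [563.6 247.3] [22.1 72.3] 118.47 25.0
above 343 0.15853856689761525 [568.6 243.3] [14.8 60.8] 106.46 100
[ 92 103 124] [0.56763028 0.24001535 0.155669  ]
blue 683 [462.4 214.7] [ 26.3 140. ] 106.59
```

Call:
step_arm([
  {"x":30,"y":-28,"roll":-0.08},
  {"x":62,"y":-58,"roll":-0.2},
  {"x":95,"y":-90,"roll":-0.33},
  {"x":130,"y":-122,"roll":-0.46},
  {"x":165,"y":-154,"roll":-0.59},
  {"x":200,"y":-187,"roll":-0.72},
  {"x":235,"y":-221,"roll":-0.85},
  {"x":270,"y":-255,"roll":-0.98},
  {"x":303,"y":-289,"roll":-1.11},
  {"x":336,"y":-323,"roll":-1.24},
  {"x":369,"y":-358,"roll":-1.35},
  {"x":402,"y":-394,"roll":-1.44},
  {"x":434,"y":-431,"roll":-1.5},
  {"x":465,"y":-469,"roll":-1.522},
  {"x":495,"y":-508,"roll":-1.522},
  {"x":524,"y":-548,"roll":-1.522},
  {"x":550,"y":-588,"roll":-1.522},
  {"x":573,"y":-627,"roll":-1.522},
  {"x":595,"y":-665,"roll":-1.522},
  {"x":617,"y":-703,"roll":-1.522},
], jaw=1, force=80)

```text
invalid input at $.increments[0]: expected keys x, y, z, roll
```

Call:
step_arm([
  {},
  {},
  {},
])

```text
invalid input at $.increments[0]: expected keys x, y, z, roll
```

```bash
python3 - <<'E'
from m import *
c=cam('wrist'); W,I=cloud(c),c['pixels']; cv2.imwrite('pics/w1.png',I); np.savez('w1.npz',W=W,I=I)
m,h,s,v,z=masks(W,I)
roi=(abs(W[...,0]-.569)<.09)&(abs(W[...,1]-.244)<.15)
y=roi&(z>.11)&(z<.13)&(h>15)&(h<35)&(s>120); q=(W[y]); print(len(q),rect(q) if len(q) else'',np.median(q[:,2]))
q=W[roi&(z>.15)&(z<.17)&(v<70)]; print(len(q),rect(q) if len(q) else '',np.median(q[:,2]))
s=state();print(s['position'],s['tool_rot'])
E
```

```text
0  nan
0  nan
[ 0.20428059 -0.61673832  0.22293133] [-1.79949762e+02 -2.57843955e-03  1.83211868e+01]
  return _methods._mean(a, axis=axis, dtype=dtype,
  ret = ret.dtype.type(ret / rcount)
```

View pics/w1.png

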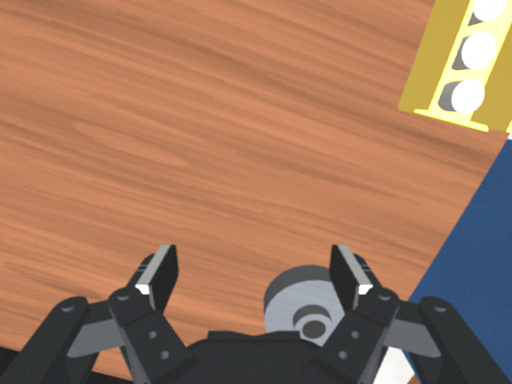

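The arm did not move: every row needs all four keys. The wrist view from the start pose only shows bystander objects (fingers at (150,270) and (350,270)).

Call:
step_arm([
  {"x":30,"y":-28,"z":0,"roll":-0.08},
  {"x":62,"y":-58,"z":0,"roll":-0.2},
  {"x":95,"y":-90,"z":0,"roll":-0.33},
  {"x":130,"y":-122,"z":0,"roll":-0.46},
  {"x":165,"y":-154,"z":0,"roll":-0.59},
  {"x":200,"y":-187,"z":0,"roll":-0.72},
  {"x":235,"y":-221,"z":0,"roll":-0.85},
  {"x":270,"y":-255,"z":0,"roll":-0.98},
  {"x":303,"y":-289,"z":0,"roll":-1.11},
  {"x":336,"y":-323,"z":0,"roll":-1.24},
  {"x":369,"y":-358,"z":0,"roll":-1.35},
  {"x":402,"y":-394,"z":0,"roll":-1.44},
  {"x":434,"y":-431,"z":0,"roll":-1.5},
  {"x":465,"y":-469,"z":0,"roll":-1.522},
  {"x":495,"y":-508,"z":0,"roll":-1.522},
  {"x":524,"y":-548,"z":0,"roll":-1.522},
  {"x":550,"y":-588,"z":0,"roll":-1.522},
  {"x":573,"y":-627,"z":0,"roll":-1.522},
  {"x":595,"y":-665,"z":0,"roll":-1.522},
  {"x":617,"y":-703,"z":0,"roll":-1.522},
], jaw=1, force=80)

```text
time_s: 2.15
position: [0.569, 0.2463, 0.2232]
tool_rot: [-180.0, 0.0, 105.5]
force: [0.5, -1.4, 0.2]
gripper_width: 0.0852
finger_force: 0.0
```

Call:
step_arm([
  {"x":0,"y":0,"z":0,"roll":0},
  {"x":0,"y":0,"z":0,"roll":0},
  {"x":0,"y":0,"z":0,"roll":0},
])

```text
time_s: 2.45
position: [0.5687, 0.2435, 0.2231]
tool_rot: [-180.0, 0.0, 105.5]
force: [-0.1, -0.4, -0.4]
gripper_width: 0.0853
finger_force: 0.0
```

```bash
cat > g.py <<'E'
from m import *
c=cam('wrist'); W,I=cloud(c),c['pixels']; cv2.imwrite('pics/w2.png',I); np.savez('w2.npz',W=W,I=I)
m,h,s,v,z=masks(W,I)
roi=(abs(W[...,0]-.569)<.09)&(abs(W[...,1]-.244)<.15)
q=W[roi&(z>.11)&(z<.13)&(h>15)&(h<35)&(s>120)]; print('rail',len(q),rect(q) if len(q) else'',np.median(q[:,2]))
q=W[roi&(z>.148)&(z<.163)&(v<70)]; print('handle',len(q),rect(q) if len(q) else '',np.median(q[:,2]))
s=state();print(s['position'],s['tool_rot'],s['time_s'])
E
python3 g.py
```

```text
rail 279 (array([567.3, 244.1]), array([ 26.6, 218.5]), 106.48) 0.11952210178778722
handle 73 (array([567. , 245.2]), array([10.9, 57. ]), 106.62) 0.1542584930427386
[0.56881644 0.24324996 0.22330548] [-1.79965712e+02  1.39123625e-02  1.05480155e+02] 2.5
```

View pics/w2.png

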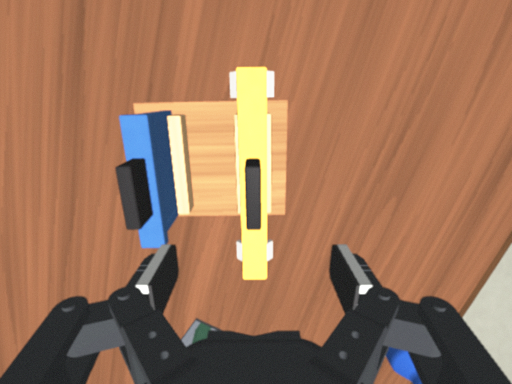

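The wrist view shows the yellow rail (238-268, 68-278) with black handle at (253,193), well centred between the fingers; blue guard is clear at left. Descend and grip.

Call:
step_arm([
  {"x":1.5,"y":-1,"z":15,"roll":-0.018},
  {"x":1.5,"y":-1,"z":35,"roll":-0.018},
  {"x":1.5,"y":-1,"z":55,"roll":-0.018},
  {"x":1.5,"y":-1,"z":70,"roll":-0.018},
  {"x":1.5,"y":-1,"z":79,"roll":-0.018},
  {"x":1.5,"y":-1,"z":83,"roll":-0.018},
  {"x":1.5,"y":-1,"z":83,"roll":-0.018},
  {"x":1.5,"y":-1,"z":83,"roll":-0.018},
])

```text
time_s: 3.3
position: [0.5681, 0.2454, 0.1411]
tool_rot: [179.9, -0.0, 106.5]
force: [-0.7, -0.2, -0.1]
gripper_width: 0.0856
finger_force: 0.0
```

Call:
step_arm([
  {"x":0,"y":0,"z":0,"roll":0},
  {"x":0,"y":0,"z":0,"roll":0},
  {"x":0,"y":0,"z":0,"roll":0},
  {"x":0,"y":0,"z":0,"roll":0},
  {"x":0,"y":0,"z":0,"roll":0},
  {"x":0,"y":0,"z":0,"roll":0},
  {"x":0,"y":0,"z":0,"roll":0},
  {"x":0,"y":0,"z":0,"roll":0},
  {"x":0,"y":0,"z":0,"roll":0},
  {"x":0,"y":0,"z":0,"roll":0},
], jaw=-1, force=80)

```text
time_s: 4.3
position: [0.568, 0.2456, 0.1408]
tool_rot: [180.0, -0.0, 106.6]
force: [0.2, -0.4, 5.2]
gripper_width: 0.011
finger_force: 78.8
```

Call:
step_arm([
  {"x":0,"y":0,"z":-3,"roll":0},
  {"x":0,"y":0,"z":-8,"roll":0},
  {"x":0,"y":0,"z":-15,"roll":0},
  {"x":0,"y":0,"z":-24,"roll":0},
  {"x":0,"y":0,"z":-34,"roll":0},
  {"x":0,"y":0,"z":-46,"roll":0},
  {"x":0,"y":0,"z":-58,"roll":0},
  {"x":0,"y":0,"z":-72,"roll":0},
  {"x":0,"y":0,"z":-86,"roll":0},
  {"x":0,"y":0,"z":-100,"roll":0},
  {"x":0,"y":0,"z":-114,"roll":0},
  {"x":0,"y":0,"z":-128,"roll":0},
  {"x":0,"y":0,"z":-140,"roll":0},
  {"x":0,"y":0,"z":-148,"roll":0},
  {"x":0,"y":0,"z":-152,"roll":0},
  {"x":0,"y":0,"z":-152,"roll":0},
  {"x":0,"y":0,"z":-152,"roll":0},
])

```text
time_s: 6.0
position: [0.5675, 0.2454, 0.2919]
tool_rot: [-180.0, -0.0, 106.6]
force: [0.9, -0.1, -2.4]
gripper_width: 0.0109
finger_force: 78.5
```

```bash
python3 - <<'E'
from m import *
c=cam('scene'); W,I=cloud(c),c['pixels']; 
c2=cam('wrist'); W2,I2=cloud(c2),c2['pixels']; np.savez('w3.npz',W=W2,I=I2)
cv2.imwrite('pics/b3.png',np.hstack([cv2.resize(I[60:260,200:420],(396,360)),cv2.resize(I2,(400,300))[:, :] if 0 else cv2.copyMakeBorder(cv2.resize(I2,(400,300)),0,60,0,0,0)]))
s=state();T=pose(s);print(s['position'],s['tool_rot'],s['force'],s['gripper_width'],s['finger_force'])
for W,I in((W,I),(W2,I2)):
    m,h,sa,v,z=masks(W,I); roi=np.linalg.norm(W[...,:2]-s['position'][:2],axis=2)<.15
    y=roi&(h>15)&(h<35)&(sa>120)&(z>.24)&(z<.285); P=W[y]
    print(len(P),np.median(P[:,2]),rect(P))
E
```

```text
[0.5674055  0.24534973 0.29171164] [-1.79935557e+02  5.35393701e-03  1.06558101e+02] [ 0.34353178 -0.44287321 -2.56133219] 0.010898949886000152 78.4605860710144
381 0.2655413308244044 (array([569.1, 245.7]), array([ 27.9, 223.2]), 106.43)
7533 0.2708496830546131 (array([566.2, 247.8]), array([ 27.2, 211.4]), 106.58)
```

View pics/b3.png

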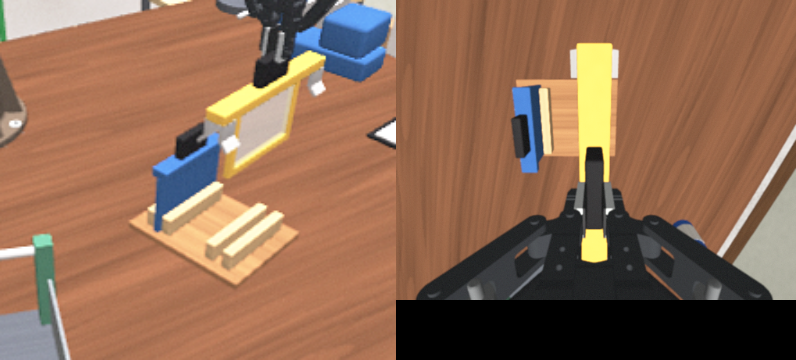

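The door hangs straight in the gripper, clear of the rack, with the blue guard untouched (left crop: door at (265,115); right: rail at (595,150) in the fingers). Carry it over the pins.

Call:
step_arm([
  {"x":-3,"y":-1,"z":0,"roll":0.004},
  {"x":-10,"y":-4,"z":0,"roll":0.014},
  {"x":-23,"y":-9,"z":0,"roll":0.032},
  {"x":-40,"y":-17,"z":0,"roll":0.056},
  {"x":-62,"y":-25,"z":0,"roll":0.086},
  {"x":-87,"y":-36,"z":0,"roll":0.121},
  {"x":-115,"y":-48,"z":0,"roll":0.16},
  {"x":-146,"y":-60,"z":0,"roll":0.202},
  {"x":-178,"y":-74,"z":0,"roll":0.247},
  {"x":-211,"y":-87,"z":0,"roll":0.293},
  {"x":-244,"y":-101,"z":0,"roll":0.339},
  {"x":-276,"y":-114,"z":0,"roll":0.384},
  {"x":-307,"y":-127,"z":0,"roll":0.426},
  {"x":-335,"y":-139,"z":0,"roll":0.465},
  {"x":-360,"y":-149,"z":0,"roll":0.5},
  {"x":-382,"y":-158,"z":0,"roll":0.53},
  {"x":-399,"y":-165,"z":0,"roll":0.554},
  {"x":-412,"y":-170,"z":0,"roll":0.572},
  {"x":-419,"y":-173,"z":0,"roll":0.582},
  {"x":-422,"y":-174.5,"z":0,"roll":0.586},
])

```text
time_s: 8.1
position: [0.5203, -0.2095, 0.2924]
tool_rot: [-180.0, -0.0, 72.9]
force: [-0.2, -0.1, -3.1]
gripper_width: 0.0113
finger_force: 78.4
```

Call:
step_arm([
  {"x":0,"y":0,"z":0,"roll":0},
  {"x":0,"y":0,"z":0,"roll":0},
  {"x":0,"y":0,"z":10,"roll":0},
  {"x":0,"y":0,"z":20,"roll":0},
  {"x":0,"y":0,"z":30,"roll":0},
  {"x":0,"y":0,"z":35,"roll":0},
  {"x":0,"y":0,"z":35,"roll":0},
  {"x":0,"y":0,"z":35,"roll":0},
])

```text
time_s: 8.9
position: [0.5208, -0.2088, 0.2573]
tool_rot: [-180.0, -0.0, 73.0]
force: [0.4, 0.3, -3.1]
gripper_width: 0.0113
finger_force: 78.4
```

```bash
cat > k.py <<'E'
from m import *
import sys
c=cam('scene'); W,I=cloud(c),c['pixels']; c2=cam('wrist'); W2,I2=cloud(c2),c2['pixels']
cv2.imwrite(sys.argv[1],np.hstack([cv2.resize(I[120:340,50:270],(400,400)),cv2.resize(I2,(400,400))]))
s=state();print(s['position'],s['tool_rot'],s['force'],s['gripper_width'],s['finger_force'],s['time_s'])
tz=s['position'][2]
for W,I in((W,I),(W2,I2)):
    m,h,sa,v,z=masks(W,I); roi=np.linalg.norm(W[...,:2]-np.array([.52,-.209]),axis=2)<.2
    P=W[roi&(h>15)&(h<35)&(sa>120)&(z>tz-.045)&(z<tz-.01)]; print('rail',len(P),np.median(P[:,2]),rect(P))
    for q in big(roi&(h>60)&(h<90)&(sa>80)&(z>.125)&(z<.16))[:2]: print('post',q.sum(),W[q][:,2].max(),rect(W[q]))
    for q in big(roi&(sa<60)&(v>120)&(z>.118)&(z<.14))[:3]: print('pin',q.sum(),W[q][:,2].max(),rect(W[q]))
E
python3 k.py pics/b4.png
```

```text
[ 0.52094238 -0.20890624  0.25772866] [1.79968722e+02 6.72386258e-03 7.29831234e+01] [-0.1696593  -0.19887506 -2.18879594] 0.010878354978367484 78.4454083442688 9.0
rail 792 0.23056611134763294 (array([ 520.9, -209.4]), array([220. ,  30.9]), 73.09)
post 136 0.14272600236566113 (array([ 479.8, -348.6]), array([21.3, 19.1]), 74.78)
post 98 0.1427702826159104 (array([564.7, -70.1]), array([19. , 20.4]), 155.06)
pin 152 0.1335721139534044 (array([ 488.5, -314.8]), array([50.5, 10.7]), 73.73)
pin 133 0.13430026075725854 (array([ 552.9, -103.2]), array([49.5, 11.2]), 73.7)
rail 7517 0.23663343754033211 (array([ 521.5, -206.3]), array([211. ,  27.1]), 73.03)
post 647 0.14225789359886115 (array([561.2, -70.4]), array([21.3, 20.3]), 73.76)
pin 163 0.13231828565779902 (array([557.1, -85.2]), array([10.6, 11.4]), 162.86)
pin 24 0.13987694598120776 (array([572.2, -72.4]), array([17.7,  1. ]), 76.67)
```

View pics/b4.png

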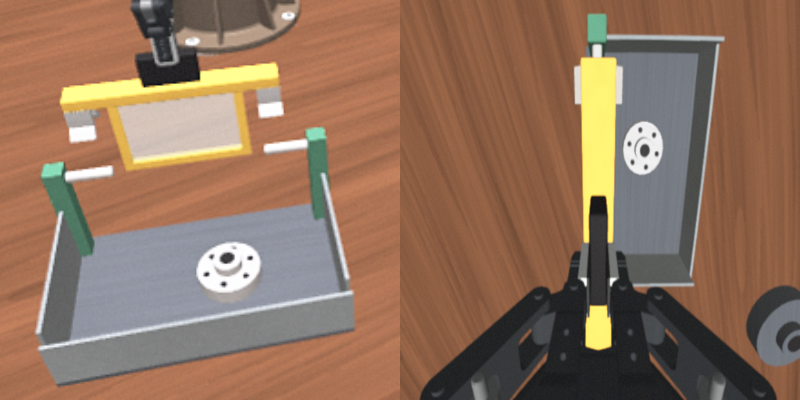

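The left crop shows the door squarely above both pins ((90,173) and (287,148)), knuckles at (82,125) and (270,103); the right shows rail in line with the far post. Lower it.

Call:
step_arm([
  {"x":0,"y":0,"z":6,"roll":0},
  {"x":0,"y":0,"z":16,"roll":0},
  {"x":0,"y":0,"z":28,"roll":0},
  {"x":0,"y":0,"z":40,"roll":0},
  {"x":0,"y":0,"z":50,"roll":0},
  {"x":0,"y":0,"z":58,"roll":0},
  {"x":0,"y":0,"z":64,"roll":0},
  {"x":0,"y":0,"z":68,"roll":0},
  {"x":0,"y":0,"z":70,"roll":0},
  {"x":0,"y":0,"z":70,"roll":0},
  {"x":0,"y":0,"z":70,"roll":0},
])

```text
time_s: 10.1
position: [0.5209, -0.2088, 0.1877]
tool_rot: [180.0, 0.0, 73.0]
force: [-0.6, -0.4, -2.5]
gripper_width: 0.0109
finger_force: 78.4
```

Call:
step_arm([
  {"x":0,"y":0,"z":2,"roll":0},
  {"x":0,"y":0,"z":4,"roll":0},
  {"x":0,"y":0,"z":6,"roll":0},
  {"x":0,"y":0,"z":8,"roll":0},
  {"x":0,"y":0,"z":10,"roll":0},
  {"x":0,"y":0,"z":10,"roll":0},
])

```text
time_s: 10.7
position: [0.5206, -0.2087, 0.177]
tool_rot: [-180.0, -0.0, 73.0]
force: [0.5, -0.5, -2.3]
gripper_width: 0.0109
finger_force: 78.4
```

Call:
step_arm([
  {"x":0,"y":0,"z":2,"roll":0},
  {"x":0,"y":0,"z":4,"roll":0},
  {"x":0,"y":0,"z":6,"roll":0},
  {"x":0,"y":0,"z":7,"roll":0},
  {"x":0,"y":0,"z":8,"roll":0},
  {"x":0,"y":0,"z":8,"roll":0},
  {"x":0,"y":0,"z":8,"roll":0},
])

```text
time_s: 11.4
position: [0.5207, -0.2088, 0.1694]
tool_rot: [180.0, 0.0, 73.0]
force: [0.1, 0.1, -3.8]
gripper_width: 0.0109
finger_force: 78.5
```

Call:
step_arm([
  {"x":0,"y":0,"z":1,"roll":0},
  {"x":0,"y":0,"z":2,"roll":0},
  {"x":0,"y":0,"z":2,"roll":0},
])

```text
time_s: 11.7
position: [0.5206, -0.2087, 0.1673]
tool_rot: [-180.0, -0.0, 73.0]
force: [0.0, -0.4, -3.4]
gripper_width: 0.0107
finger_force: 78.5
```

```bash
python3 k.py pics/b5.png
```

```text
[ 0.52071687 -0.20873637  0.16739667] [-1.79999259e+02 -5.67136576e-04  7.29842424e+01] [-0.16621401 -0.13252354 -3.01963704] 0.010772687386194578 78.45408082008362 11.8
rail 667 0.14122524437815387 (array([ 520.8, -209.6]), array([220.4,  29.4]), 72.85)
post 136 0.14332494632619563 (array([ 479.7, -348.6]), array([20.9, 19.2]), 71.47)
post 99 0.14233624182726512 (array([565.1, -70.3]), array([19.2, 20.8]), 154.59)
pin 144 0.133725068335956 (array([ 494.1, -316.6]), array([52.2, 14.1]), 54.51)
pin 132 0.13716987428216332 (array([ 558.8, -105.3]), array([14.1, 52.5]), 93.78)
pin 84 0.12273610235573307 (array([ 521. , -210.6]), array([115.1,   4.9]), 72.18)
rail 7501 0.1463490563703145 (array([ 521.1, -206.5]), array([211.6,  27.1]), 72.98)
post 462 0.14177160217091642 (array([558.8, -79. ]), array([ 5. , 20.2]), 162.65)
pin 781 0.1326038686888508 (array([555.2, -91.8]), array([23.4, 11.7]), 72.39)
```

View pics/b5.png

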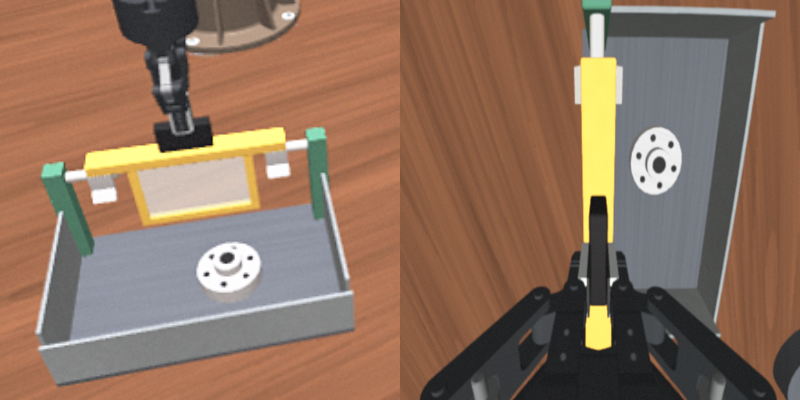

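Both pins are now inside the knuckles ((100,180) and (275,160)), the rail is level. No contact force yet, so feel for the bottom in small steps.

Call:
step_arm([
  {"x":0,"y":0,"z":0.5,"roll":0},
  {"x":0,"y":0,"z":1,"roll":0},
  {"x":0,"y":0,"z":1,"roll":0},
])

```text
time_s: 12.1
position: [0.521, -0.2089, 0.1667]
tool_rot: [180.0, 0.0, 73.0]
force: [-1.0, 0.2, 2.4]
gripper_width: 0.0109
finger_force: 79.2
```

Call:
step_arm([
  {"x":0,"y":0,"z":0.5,"roll":0},
  {"x":0,"y":0,"z":1,"roll":0},
  {"x":0,"y":0,"z":1,"roll":0},
])

```text
time_s: 12.4
position: [0.5214, -0.209, 0.1666]
tool_rot: [179.9, 0.0, 73.0]
force: [-2.3, 1.6, 17.8]
gripper_width: 0.0109
finger_force: 80.8
```

Seated (17.8 N upward). Ease off slightly, open, and check.

Call:
step_arm([
  {"x":0,"y":0,"z":-0.5,"roll":0},
  {"x":0,"y":0,"z":-0.8,"roll":0},
  {"x":0,"y":0,"z":-0.8,"roll":0},
])

```text
time_s: 12.7
position: [0.521, -0.2089, 0.1667]
tool_rot: [180.0, 0.0, 73.0]
force: [-1.4, 1.5, 7.5]
gripper_width: 0.0106
finger_force: 79.8
```

Call:
step_arm([
  {"x":0,"y":0,"z":0,"roll":0},
  {"x":0,"y":0,"z":0,"roll":0},
  {"x":0,"y":0,"z":0,"roll":0},
  {"x":0,"y":0,"z":0,"roll":0},
  {"x":0,"y":0,"z":0,"roll":0},
  {"x":0,"y":0,"z":0,"roll":0},
  {"x":0,"y":0,"z":0,"roll":0},
  {"x":0,"y":0,"z":0,"roll":0},
  {"x":0,"y":0,"z":0,"roll":0},
  {"x":0,"y":0,"z":0,"roll":0},
], jaw=1)

```text
time_s: 13.7
position: [0.5207, -0.2087, 0.1662]
tool_rot: [180.0, 0.0, 73.0]
force: [0.1, 0.6, 0.0]
gripper_width: 0.0856
finger_force: 0.0
```

Call:
step_arm([
  {"x":0,"y":0,"z":-5,"roll":0},
  {"x":0,"y":0,"z":-15,"roll":0},
  {"x":0,"y":0,"z":-30,"roll":0},
  {"x":0,"y":0,"z":-45,"roll":0},
  {"x":0,"y":0,"z":-60,"roll":0},
  {"x":0,"y":0,"z":-75,"roll":0},
  {"x":0,"y":0,"z":-88,"roll":0},
  {"x":0,"y":0,"z":-97,"roll":0},
  {"x":0,"y":0,"z":-100,"roll":0},
  {"x":0,"y":0,"z":-100,"roll":0},
  {"x":0,"y":0,"z":-100,"roll":0},
  {"x":0,"y":0,"z":-100,"roll":0},
  {"x":0,"y":0,"z":-100,"roll":0},
  {"x":0,"y":0,"z":-100,"roll":0},
  {"x":0,"y":0,"z":-100,"roll":0},
])

```text
time_s: 15.2
position: [0.5207, -0.2087, 0.266]
tool_rot: [-180.0, -0.0, 73.0]
force: [0.8, 0.3, -0.2]
gripper_width: 0.0855
finger_force: 0.0
```

```bash
sed -i 's/^tz=.*/tz=.168/' k.py; python3 k.py pics/b6.png
```

```text
[ 0.52070005 -0.20877473  0.26613284] [-1.79994648e+02 -1.73498994e-03  7.29808834e+01] [ 0.16450279  0.05872566 -0.04187164] 0.085247765139047 0.0 15.3
rail 611 0.1397843903733771 (array([ 521.5, -209.7]), array([220.3,  30.7]), 72.88)
post 136 0.14348308535827825 (array([ 479.5, -348.5]), array([21.2, 20.3]), 72.34)
post 99 0.14243784517220104 (array([563.6, -70.8]), array([18.9, 22. ]), 163.25)
pin 127 0.13284119512510217 (array([ 494.4, -316.6]), array([51.2, 12.6]), 56.07)
pin 118 0.13863279945988938 (array([ 558.5, -105.7]), array([15.6, 51.3]), 90.81)
rail 347 0.145146017870258 (array([ 520.4, -212.3]), array([214.5,  27.6]), 73.02)
post 603 0.14246406683722274 (array([561.2, -70.6]), array([21. , 20.3]), 73.92)
post 281 0.14151510319005445 (array([ 477.7, -348.2]), array([21.3, 20.3]), 72.33)
pin 343 0.13541473324271996 (array([555.4, -92.2]), array([24.3, 12.9]), 74.45)
pin 108 0.13392986370404597 (array([ 482.6, -331.9]), array([15.9, 13.2]), 72.43)
pin 19 0.13981284645899122 (array([571.7, -74.1]), array([14.6,  0.1]), 74.1)
```

View pics/b6.png

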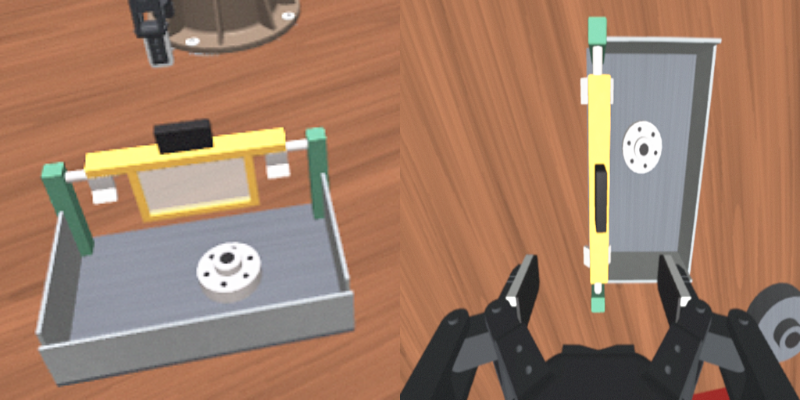

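The door hangs level and upright on both pins (rail (90-285, 145)), the gripper is clear and the hub is undisturbed. Hand in.

```bash
python3 -c "
from rig import finish_job; print(finish_job())"
```

```text
the job is handed in; nothing more can be done
None
```

I hung the yellow guard door on both hinge pins, fully seated, and released it upright with the gripper clear; the blue guard and hub were not touched, and I handed the job in at about 15 s (no verdict was returned).

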